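Press a stuck bush out of the jig with its push bar

TASK

Drive the stuck brass bush out of the jig's housing: slide the steel push bar forward in its channel, under the bridge and on through the bore, until the bush has dropped into the tray and you feel its front lug meet the stop screw on the housing: press it there for a moment with about 20 N, without ramming it, and never touch the bush. Then draw the bar back until its nose is clear of the housing, still lying in its channel, and leave the spare bushes and the other things on the bench alone.

Things in the scene. Friction and masses are not known exactly. Their poses are not given: they have to be found in the camera images.
- jig: Aluminium press-out jig bolted to the bench, 405 x 80 mm. Origin on the bench under its middle; x runs along the channel in the push direction, z up. Jig numbers (mm) are in this frame. Steel channel on y=0: floor z=20, x -192 to 85, 18 wide, open above and at its rear end, side walls (y 9 to 15) only up to z=29. Parts along it: bridge, open window x -15 to 85, housing, tray.
- bridge (a point): Middle of the bridge's roof (top, jig x=-40, z=78), axes as the jig. The bridge is an overhang across the channel from jig x=-65 to -15, 64 wide, roof underside z=70, tunnel 22 wide: the bar with its lugs passes beneath, fingers cannot.
- housing (a point): Point on the bore's axis in the housing's front face (jig x=85, y=0, z=28), axes as the jig. Housing: jig x 85 to 125, 64 wide, top z=62, 25.6 mm square through bore, 12 mm slot in its roof. Above the bore (z=52) the round head, 13 mm wide, of an adjustable stop screw stands 1 to 12 mm out of the front face, set differently each time: it stops the front lug, come up to it slowly, for only touch tells exactly where.
- tray (a point): Centre of the grey tray's inner floor (jig x=166, z=4) beyond the housing; inside jig x 131 to 201, y -36 to 36, rim z=30 (13 on the housing side).
- push_bar: Loose steel bar, about 0.42 kg, 173 mm long, lying in the channel. Origin on its underside (jig z=20) below the front lug; x points to its nose. Square bar 16 x 16 from x=-110 to 10, round nose of diameter 12 from x=10 to 63 (axis 8 up). Two upright lugs 16 wide, from 16 to 46 above the underside (tops at jig z=66): front lug x -10 to 10, rear lug x -110 to -98.
- front_lug (a point): Centre of the front lug (31 mm above the bar's underside, jig z=51), axes as the bar. At the start at jig x -75 to -25: at or under the bridge, out of reach. Home: front face on the stop screw, at jig x 63 to 74; the nose is clear of the housing when it is below jig x=21. It may be pushed, or pinched across its 16 mm width near its rear, in the window.
- rear_lug (a point): Centre of the rear lug (jig z=51); the face to push lies 6 mm behind it. Fingers behind it can follow only up to the bridge; the front lug (104 mm ahead) then stands in the window with some 40 to 50 mm between its rear face and the bridge.
- bar_tip (a point): Point on the front end of the bar's nose, on its axis.
- bush: Plain brass bush, 24 mm in diameter, 24 mm long, 70 g. Origin at its centre, x along its axis. Stuck in the housing's far end, centre at jig x=117 (reaching 105 to 129), held by two spring pads. The nose meets it with the front lug at jig x=42; driving it takes roughly 6 to 16 N, differing each time, and it drops out with the front lug at about jig x 55 to 60, before the stop.
- spare0_mid (a point): Centre of a loose spare bush like it, standing on end (24 mm tall) on the bench beside the jig; leave alone.
- spare1_mid (a point): Centre of the other loose spare bush standing beside the jig; leave alone.
- screwdriver: Screwdriver lying on the bench, 170 mm; leave alone.
- wrench: Wrench lying on the bench, 140 mm; leave alone.
- quadcopter: Small ducted quadcopter, about 145 mm across, 30 mm tall; leave alone.
- screw_jar: Clear jar, 50 mm wide, 60 mm tall; leave alone.
- parts_cup: Black plastic cup, 70 mm wide, 70 mm tall; leave alone.
There are look-alikes about, which are no part of the job. There is more than one size of the push_bar; the job needs the middle-sized.

How it is judged:
On the way, in this order (a step that is already met when the one before it is completed fails the run):
1. the front lug has come out from under the bridge into the window (its centre past jig x=-5 mm) (x of front_lug in the frame of jig above -0.005 m), for 0.05 s.
2. the bar is pressed against the stop screw (front lug's centre past jig x=61 mm, in its channel, at least 12 N between bar and jig, of which its weight is about 4 N) and the bush lies in the tray (x of front_lug in the frame of jig above 0.061 m and contact force between push_bar and jig above 12 N and x of bush in the frame of jig between 0.131 and 0.201 m and y of bush in the frame of jig between -0.036 and 0.036 m and z of bush in the frame of jig below 0.024 m and y of front_lug in the frame of jig between -0.006 and 0.006 m and z of front_lug in the frame of jig below 0.056 m and angle between the x axis of jig and the x axis of front_lug, either way round below 0.08 rad and angle between front_lug's own z axis and vertical below 0.08 rad), for 0.1 s.
At the end, for the whole second after the job is handed in: The bush lies in the tray, the bar lies flat in its channel (within 6 mm and 0.08 rad of its line) with its nose drawn back out of the housing, both released and at rest (x of bush in the frame of jig between 0.131 and 0.201 m and y of bush in the frame of jig between -0.036 and 0.036 m and z of bush in the frame of jig below 0.024 m and x of bar_tip in the frame of jig below 0.085 m and y of front_lug in the frame of jig between -0.006 and 0.006 m and z of front_lug in the frame of jig below 0.056 m and angle between the x axis of jig and the x axis of front_lug, either way round below 0.08 rad and angle between front_lug's own z axis and vertical below 0.08 rad and linear speed of each of bush, push_bar below 0.02 m/s); the robot touches nothing.
It fails at once if the bar is rammed against the jig (more than 60 N between them) (contact force between push_bar and jig above 60 N).
It fails at once if the fingers press on the jig with more than 50 N (contact force between the fingers and jig above 50 N).
It fails at once if the bush is touched by the fingers (contact force between the fingers and bush above 1 N).
It fails at once if a spare bush or another bystander on the bench is moved by more than 25 mm (distance of any of spare0_mid, spare1_mid, screwdriver, wrench, quadcopter, screw_jar, parts_cup from where it was at the start of the episode above 0.025 m).
It also fails if it takes over 64 s, if anything falls off the work surface, if the arm or the gripper's body presses on something with over 40 N, if the wrist force passes 120 N, or if a joint passes its speed limit or range.

ROBOT

A 6-joint arm with a two-finger parallel gripper is mounted at the origin on the work surface. World frame = base frame: x ahead of the robot, y to its left, z up, the work surface at z = 0. Lengths are in m, angles in rad, forces in N, time in s.
With the tool pointing down it reaches from about 0.225 to 0.875 m from the base axis. Payload 3.4 kg.
Tool frame: the origin (TCP) lies between the finger pads; the fingertips stand 25 mm ahead of it and the grasp point (between the pads) lies 6 mm ahead of it; z points along the fingers, y is the line along which they close (so a half turn about z gives the same grasp; the last joint's range is limited). The gripper opens to 85 mm and grips with 20 to 120 N. Pads are 22 mm wide; open, the fingers measure 114 mm over their backs; the gripper's body (76 mm by 85 mm) begins 54 mm behind the grasp point. The pads swing forward as they close: fully open they stand 13 mm farther back than shut.
Start: joints at [1.099, 0.276, 1.505, -0, 1.361, -0.121], TCP at [0.198, 0.54, 0.256] pointing down, gripper open.
Joint ranges: [-2.89, 2.89], [-0.75, 2.08], [0.22, 2.7], [-1.18, 4.32], [0.11, 2.71], [-2.7, 2.7]. Speed limits (rad/s): [2.57, 2.57, 3.14, 3.14, 3.14, 3.14].

INTERFACE

Orientations are given as a unit quaternion [w, x, y, z].
In Python, from rig import manip, cams, ticket gives the robot as it stands.
- The arm moves only by the tool step_arm, never from a script. Its argument "increments" is a list of rows, each an object with "dp": the shift along the world's x, y, z each as a share of 0.2 m, from -1 to 1, a list of three; "yaw": the turn about the world's z as a share of 0.15 rad, from -1 to 1; "grip": the opening, from 0 (shut) to 1 (fully open). In form: [{"dp": [tx, ty, tz], "yaw": yaw, "grip": grip}, ...]. A call has 1 to 5 rows; each row shifts and turns the commanded pose from where the row before left it; what a row does not reach is not made up. A row lasts 1/8 s, in which the tool goes at most 62.5 mm and 10.7 degrees, less where a joint would pass 70% of its speed; a pose out of reach is approached as far as the arm can. A call with a number of a shift or a turn outside -1 to 1 is refused whole. A call with a gripper value outside its range is refused whole. The fingers move at their own pace and stop on an object; "squeeze" is the grip in N (left out, the last holds). Time passes only in rows, so rows that do not move let the fingers close. It gives the time, the measured TCP pose, the force, the opening and the grip force at its end, in the units of the state.
- manip.get_state(): the state, without advancing time (a new reading comes with each control period).
- cams.get_image(name): name is "side" or "top"; returns the picture (384x512x3 uint8, blue, green, red); there is no depth.
- cams.get_calibration(name): a dict with "fx", "fy", "cx", "cy" (pixels), "extrinsics" (4x4, takes a point from camera to world coordinates). Camera axes: x right, y up, looking along -z (the intrinsics and any distortion apply to the point x, -y, -z); pixel columns grow to the right and rows downward; lengths in m; the calibration is good to about 2 mm. A picture is of the moment at which its call begins. get_calibration takes no time and is no camera call.
- ticket.sign_off(): hands the job in; it is judged then, once.
The state is a dict: "clock": time; "qpos": joint angles; "qd": joint speeds; "effort": joint torques, N m; "position": TCP position; "ee_rot": TCP orientation; "contact_force": force on the tool from outside, world axes, zero at the start; "moment": the same for the moment, N m; "width": finger opening in m; "gripper_force": force on a finger pad.
Only numpy, scipy, OpenCV 4.12 (cv2) and the standard library are available. Lean on these libraries where they do the work, as an engineer would, in place of code of your own. Each camera call takes 0.05 s, during which the arm holds its last target. There are 200 camera calls.

## Working session

There is one attempt and no reset: what is moved stays moved. The work goes in short steps, Python scripts to look and compute and a tool call to move; the robot and the scene stay as the last step left them, time stands still between calls to the robot, and variables do not carry over. Pictures are saved under pics/ and viewed, at most 10 in all, crops included, and the job is handed in when it is done.

Besides the shell and the picture viewer there is one more tool, called after ">>>" by a JSON object that holds its "fn" and its "kwargs", one argument or row to a line. step_arm: Moves the arm, as the interface text tells. Shift numbers are shares of 0.2 m and turn numbers shares of 0.15 rad, none past 1 either way. Its arguments: {"type":"object","properties":{"increments":{"type":"array"},"squeeze":{"type":"number"}},"required":["increments"]}

```bash
ls; mkdir -p pics
python3 - <<'E'
from rig import manip,cams
import cv2
for n in("top","side"):
    cv2.imwrite(f"pics/{n}0.png",cams.get_image(n)); c=cams.get_calibration(n); print(n,c)
print(manip.get_state())
E
```

```text
pics
top {'fx': 365.2779792636005, 'fy': 365.2779792636005, 'cx': 256.51530565025627, 'cy': 188.25646641701718, 'extrinsics': array([[ 0.0270734 ,  0.99528116, -0.09317964,  0.45118866],
       [-0.99954591,  0.02818675,  0.01065287, -0.15179585],
       [ 0.01322903,  0.09284892,  0.99559232,  1.08749382],
       [ 0.        ,  0.        ,  0.        ,  1.        ]])}
side {'fx': 395.1887432940508, 'fy': 395.1887432940508, 'cx': 248.56523734427017, 'cy': 189.4265582660963, 'extrinsics': array([[ 0.91373629,  0.31303104, -0.25903197,  0.21918388],
       [-0.40624913,  0.69303767, -0.59553374, -0.96474088],
       [-0.00690164,  0.6493923 ,  0.76042226,  1.09531109],
       [ 0.        ,  0.        ,  0.        ,  1.        ]])}
{'clock': 0.1, 'qpos': array([ 1.09900806e+00,  2.76535894e-01,  1.50598278e+00,  4.76006921e-05,
        1.36069954e+00, -1.21018708e-01]), 'qd': array([-0.00073324,  0.000213  , -0.00340435,  0.00090714, -0.00120465,
       -0.00094029]), 'effort': array([ 7.17758194e-04, -4.17699623e+01, -2.46405476e+01, -3.45620492e-04,
        5.81613538e-03,  1.91862995e-06]), 'position': array([0.1973919 , 0.53961463, 0.25553328]), 'ee_rot': array([-2.59657102e-04,  1.74491877e-01,  9.84658278e-01, -7.70540446e-04]), 'contact_force': array([-0.36234293, -0.74588224, -0.86349314]), 'moment': array([-0.03631534, -0.03024729,  0.0285363 ]), 'gripper_force': 0.0, 'width': 0.08550658457879318}
```

View pics/top0.png

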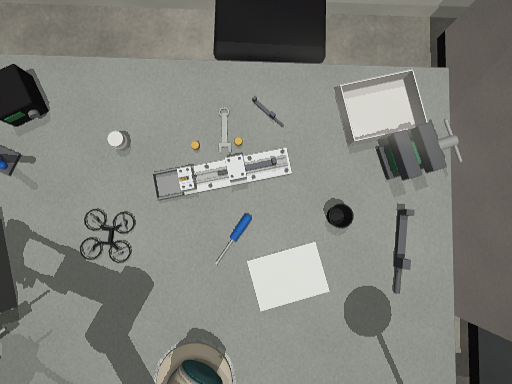

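View pics/side0.png

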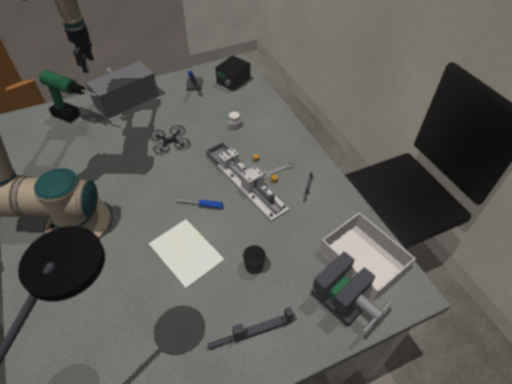

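The top view shows three bar-like objects: a small one at (267,110), a large one at (401,248), and one lying in the jig channel around (265,162). The one in the channel is the middle-sized push bar. The tray is at (165,185), so the push direction is image-left. I'll check this in an enlarged crop.

Run:
```python
import cv2
im=cv2.imread("pics/top0.png")[135:210,145:300]
cv2.imwrite("pics/c0.png",cv2.resize(im,None,fx=5,fy=5,interpolation=cv2.INTER_CUBIC))
```

```text
(no output)
```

View pics/c0.png

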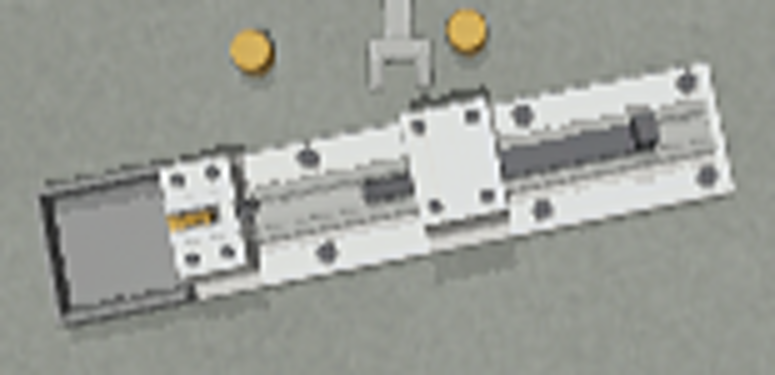

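```bash
cat > h.py <<'E'
import numpy as np, cv2
from rig import cams
from scipy.optimize import least_squares
def proj(P,c):
    E=c["extrinsics"]; p=(np.atleast_2d(P)-E[:3,3])@E[:3,:3]
    return np.c_[c["fx"]*p[:,0]/-p[:,2]+c["cx"], c["fy"]*-p[:,1]/-p[:,2]+c["cy"]]
def j2w(j,q):
    j=np.atleast_2d(j); c,s=np.cos(q[2]),np.sin(q[2])
    return np.c_[q[0]+c*j[:,0]-s*j[:,1], q[1]+s*j[:,0]+c*j[:,1], j[:,2]]
def at_z(uv,z,c):
    E=c["extrinsics"]; d=E[:3,:3]@np.array([(uv[0]-c["cx"])/c["fx"],-(uv[1]-c["cy"])/c["fy"],-1])
    return E[:3,3]+d*(z-E[2,3])/d[2]
E
python3 - <<'E'
from h import *
c=cams.get_calibration("top")
J=np.array([[-15,-32,78],[-65,-32,78],[-65,32,78],[-15,32,78],[125,-32,62],[85,-32,62],[85,32,62],[125,32,62]])/1e3
U=np.array([[400,110],[488,95],[508,205],[425,225],[160,168],[232,152],[248,265],[180,278]])/5+[144.6,134.6]
r=least_squares(lambda q:(proj(j2w(J,q),c)-U).ravel(),[.5,-.1,1.6],loss="soft_l1",x_scale=[.1,.1,.1])
q=r.x; print(q, np.degrees(q[2])); print((proj(j2w(J,q),c)-U).round(2))
w2j=lambda w:(np.cos(q[2])*(w[0]-q[0])+np.sin(q[2])*(w[1]-q[1]),-np.sin(q[2])*(w[0]-q[0])+np.cos(q[2])*(w[1]-q[1]))
for n,p,z in(("rear end plate A",(708,63),.012),("plateB",(735,188),.012),("rearlug rear top edge up",(655,107),.066),("rearlug rear down",(658,143),.066),("rearlug front top",(630,112),.066),("nose",(362,190),.028),("bush1",(251,50),.024),("bush2",(467,30),.024),("wrench",(430,85),.005)):
    w=at_z(np.array(p)/5+[144.6,134.6],z,c); print(n,w.round(4),np.round(w2j(w),4))
for x in(-.19,-.1225,.0): print(x,j2w([x,0,.05],q).round(4))
E
```

```text
[ 0.59593162 -0.06400305  1.80500887] 103.41939019920969
[[ 0.04  0.51]
 [-0.03 -0.08]
 [ 0.62  0.14]
 [-0.4  -0.22]
 [-0.16 -0.13]
 [-0.62  0.21]
 [ 0.49 -0.35]
 [ 0.09 -0.05]]
rear end plate A [ 0.6777 -0.2488  0.012 ] [-0.1987 -0.0366]
plateB [ 0.6027 -0.2663  0.012 ] [-0.1983  0.0403]
rearlug rear top edge up [ 0.6401 -0.2143  0.066 ] [-0.1565 -0.0081]
rearlug rear down [ 0.6195 -0.2165  0.066 ] [-0.1538  0.0124]
rearlug front top [ 0.6368 -0.2002  0.066 ] [-0.142  -0.0082]
nose [ 0.593  -0.0465  0.028 ] [ 0.0177 -0.0012]
bush1 [0.6749 0.0224 0.024 ] [ 0.0657 -0.0969]
bush2 [ 0.6907 -0.1046  0.024 ] [-0.0615 -0.0828]
wrench [ 0.6608 -0.0826  0.005 ] [-0.0332 -0.0588]
-0.19 [[ 0.64   -0.2488  0.05  ]]
-0.1225 [[ 0.6244 -0.1832  0.05  ]]
0.0 [[ 0.5959 -0.064   0.05  ]]
```

The crop confirms it: rear lug at about (283,161), nose at about (217,173), bridge and housing between. The front lug is at about jig x=-45 and the rear lug's rear face at about -155. I'll move above the channel behind the rear lug, with fingers shut and the closing line across the channel.

>>> {"fn": "step_arm", "kwargs": {
  "increments": [
    {"dp": [0.11, -0.193, 0], "yaw": -0.33, "grip": 0},
    {"dp": [0.11, -0.193, 0], "yaw": -0.33, "grip": 0},
    {"dp": [0.11, -0.193, 0], "yaw": -0.33, "grip": 0},
    {"dp": [0.11, -0.193, 0], "yaw": -0.33, "grip": 0},
    {"dp": [0.11, -0.193, 0], "yaw": -0.33, "grip": 0}
  ]
}}

```text
clock: 0.72
position: [0.308, 0.3456, 0.256]
ee_rot: [-0.0, 0.295, 0.955, -0.0]
contact_force: [1.2, 0.0, -0.5]
width: -0.0001
gripper_force: 0.0
```

>>> {"fn": "step_arm", "kwargs": {
  "increments": [
    {"dp": [0.11, -0.193, 0], "yaw": -0.33, "grip": 0},
    {"dp": [0.11, -0.193, 0], "yaw": -0.33, "grip": 0},
    {"dp": [0.11, -0.193, 0], "yaw": -0.33, "grip": 0},
    {"dp": [0.11, -0.193, 0], "yaw": -0.33, "grip": 0},
    {"dp": [0.11, -0.193, 0], "yaw": -0.33, "grip": 0}
  ]
}}

```text
clock: 1.35
position: [0.4179, 0.1526, 0.2561]
ee_rot: [-0.0, 0.411, 0.912, -0.0]
contact_force: [0.4, 0.6, 0.0]
width: -0.0
gripper_force: 0.0
```

>>> {"fn": "step_arm", "kwargs": {
  "increments": [
    {"dp": [0.11, -0.193, 0], "yaw": -0.33, "grip": 0},
    {"dp": [0.11, -0.193, 0], "yaw": -0.33, "grip": 0},
    {"dp": [0.11, -0.193, 0], "yaw": -0.33, "grip": 0},
    {"dp": [0.11, -0.193, 0], "yaw": -0.33, "grip": 0},
    {"dp": [0.11, -0.193, 0], "yaw": -0.33, "grip": 0}
  ]
}}

```text
clock: 1.98
position: [0.528, -0.0403, 0.2559]
ee_rot: [-0.0, 0.521, 0.854, 0.0]
contact_force: [0.4, 0.4, -0.6]
width: -0.0
gripper_force: 0.0
```

>>> {"fn": "step_arm", "kwargs": {
  "increments": [
    {"dp": [0.11, -0.193, 0], "yaw": -0.33, "grip": 0},
    {"dp": [0.11, -0.193, 0], "yaw": -0.33, "grip": 0},
    {"dp": [0.11, -0.193, 0], "yaw": -0.33, "grip": 0},
    {"dp": [0.11, -0.193, 0], "yaw": -0.33, "grip": 0},
    {"dp": [0.11, -0.193, 0], "yaw": -0.33, "grip": 0}
  ]
}}

```text
clock: 2.6
position: [0.638, -0.2332, 0.2557]
ee_rot: [-0.001, 0.622, 0.783, -0.0]
contact_force: [0.2, 0.8, -0.3]
width: 0.0
gripper_force: 0.0
```

>>> {"fn": "step_arm", "kwargs": {
  "increments": [
    {"dp": [0, 0, -0.25], "yaw": 0, "grip": 0},
    {"dp": [0, 0, -0.25], "yaw": 0, "grip": 0},
    {"dp": [0, 0, -0.2], "yaw": 0, "grip": 0},
    {"dp": [0, 0, 0], "yaw": 0.03, "grip": 0}
  ]
}}

```text
clock: 3.1
position: [0.6349, -0.2308, 0.1121]
ee_rot: [-0.005, 0.619, 0.785, -0.001]
contact_force: [0.4, -0.5, 0.7]
width: -0.0
gripper_force: 0.0
```

Run:
```python
from h import *
a=cams.get_image("top")[135:210,145:300]; b=cams.get_image("side")[135:225,200:300]
a=cv2.resize(a,None,fx=4,fy=4,interpolation=2); b=cv2.resize(b,None,fx=3.3,fy=3.3,interpolation=2)
o=np.zeros((a.shape[0]+b.shape[0],a.shape[1],3),np.uint8); o[:a.shape[0]]=a; o[a.shape[0]:,:b.shape[1]]=b
cv2.imwrite("pics/c1.png",o); print(o.shape)
```

```text
(597, 620, 3)
```

View pics/c1.png

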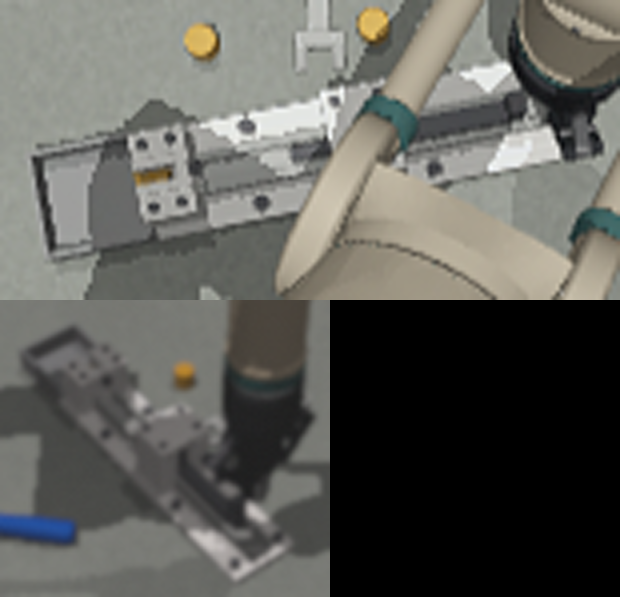

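Fingers show in the top view around (290,170) px, behind the rear lug. I'll check the projection before descending.

Run:
```python
from h import *
from rig import manip
s=manip.get_state(); p=s["position"]; print(s["clock"],p,s["ee_rot"],s["contact_force"])
for n,o,k in(("top",(145,135),4),("side",(200,135),3.3)):
    c=cams.get_calibration(n)
    for d in(0,-.025,.05): print(n,d,((proj(p+[0,0,d],c)[0]-o)*k).round(0), proj(p+[0,0,d],c)[0].round(1))
q=[.5959,-.064,1.805]; c=cams.get_calibration("side")
print((proj(j2w([[-.155,0,.066],[-.19,0,.02]],q),c)-[200,135])*3.3)
```

```text
3.2 [ 0.63815743 -0.23223604  0.11699166] [3.87673237e-04 6.19478073e-01 7.85013857e-01 1.06458358e-04] [-0.64528121 -0.17300805  0.26774956]
top 0 [554.  74.] [283.5 153.5]
top -0.025 [551.  81.] [282.7 155.2]
top 0.05 [561.  59.] [285.2 149.8]
side 0 [253. 176.] [276.8 188.4]
side -0.025 [252. 192.] [276.4 193.3]
side 0.05 [256. 142.] [277.5 178.1]
[[237.86898177 198.62306014]
 [257.69465032 247.46889606]]
```

>>> {"fn": "step_arm", "kwargs": {
  "increments": [
    {"dp": [-0.01, -0.002, -0.08], "yaw": 0, "grip": 0},
    {"dp": [0, 0, -0.08], "yaw": 0, "grip": 0},
    {"dp": [0, 0, -0.08], "yaw": 0, "grip": 0},
    {"dp": [0, 0, -0.015], "yaw": 0, "grip": 0},
    {"dp": [0, 0, 0], "yaw": 0, "grip": 0}
  ]
}}

```text
clock: 3.82
position: [0.6356, -0.2324, 0.0649]
ee_rot: [-0.0, 0.62, 0.785, -0.0]
contact_force: [-0.4, -0.2, -0.4]
width: -0.0
gripper_force: 0.0
```

>>> {"fn": "step_arm", "kwargs": {
  "increments": [
    {"dp": [-0.005, 0.019, 0], "yaw": 0, "grip": 0},
    {"dp": [-0.005, 0.019, 0], "yaw": 0, "grip": 0},
    {"dp": [-0.005, 0.019, 0], "yaw": 0, "grip": 0},
    {"dp": [-0.005, 0.019, 0], "yaw": 0, "grip": 0},
    {"dp": [-0.005, 0.019, 0], "yaw": 0, "grip": 0}
  ]
}}

```text
clock: 4.45
position: [0.6312, -0.2139, 0.0659]
ee_rot: [0.001, 0.619, 0.785, -0.0]
contact_force: [0.5, -4.1, 1.3]
width: -0.0002
gripper_force: 2.0
```

>>> {"fn": "step_arm", "kwargs": {
  "increments": [
    {"dp": [-0.007, 0.029, 0], "yaw": 0, "grip": 0},
    {"dp": [-0.007, 0.029, 0], "yaw": 0, "grip": 0},
    {"dp": [-0.007, 0.029, 0], "yaw": 0, "grip": 0},
    {"dp": [-0.007, 0.029, 0], "yaw": 0, "grip": 0},
    {"dp": [-0.007, 0.029, 0], "yaw": 0, "grip": 0}
  ]
}}

```text
clock: 5.08
position: [0.624, -0.1845, 0.0659]
ee_rot: [0.001, 0.619, 0.785, 0.0]
contact_force: [1.1, -5.1, 3.5]
width: 0.0002
gripper_force: 2.6
```

>>> {"fn": "step_arm", "kwargs": {
  "increments": [
    {"dp": [-0.007, 0.029, 0], "yaw": 0, "grip": 0},
    {"dp": [-0.007, 0.029, 0], "yaw": 0, "grip": 0},
    {"dp": [-0.007, 0.029, 0], "yaw": 0, "grip": 0},
    {"dp": [-0.007, 0.029, 0], "yaw": 0, "grip": 0},
    {"dp": [-0.007, 0.029, 0], "yaw": 0, "grip": 0}
  ]
}}

```text
clock: 5.7
position: [0.617, -0.1555, 0.0659]
ee_rot: [0.001, 0.619, 0.785, -0.0]
contact_force: [1.1, -4.8, 3.3]
width: 0.0002
gripper_force: 2.6
```

>>> {"fn": "step_arm", "kwargs": {
  "increments": [
    {"dp": [-0.004, 0.017, 0], "yaw": 0, "grip": 0},
    {"dp": [0, 0, 0], "yaw": 0, "grip": 0}
  ]
}}

```text
clock: 5.95
position: [0.616, -0.1516, 0.0657]
ee_rot: [0.0, 0.619, 0.785, 0.0]
contact_force: [1.7, -3.1, 2.7]
width: -0.0002
gripper_force: 1.8
```

Run:
```python
from h import *
a=cams.get_image("top")[135:210,145:300]; b=cams.get_image("side")[135:225,200:300]
a=cv2.resize(a,None,fx=4,fy=4,interpolation=2); b=cv2.resize(b,None,fx=3.3,fy=3.3,interpolation=2)
o=np.zeros((a.shape[0]+b.shape[0],a.shape[1],3),np.uint8); o[:a.shape[0]]=a; o[a.shape[0]:,:b.shape[1]]=b
cv2.imwrite("pics/c2.png",o)
```

```text
(no output)
```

View pics/c2.png

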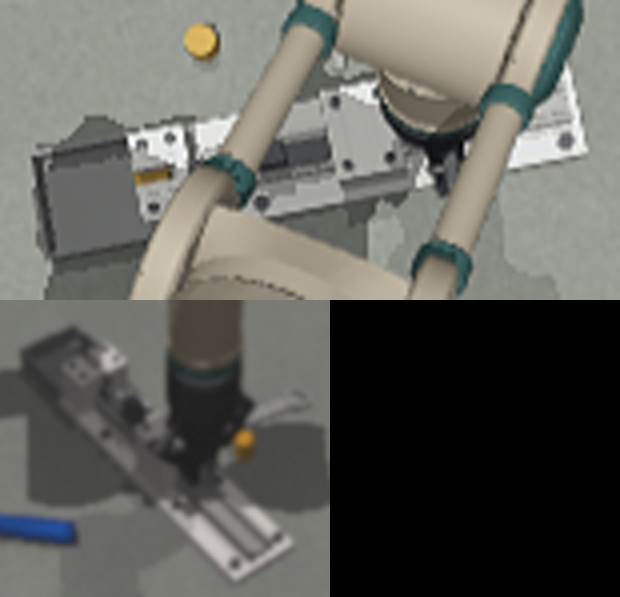

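Run:
```python
from h import *
q=[.5959,-.064,1.805]
for x in(.01,.02,.03,.04):
    P=j2w([x,0,.066],q)
    print(x,((proj(P,cams.get_calibration("top"))[0]-[145,135])*4).round(),((proj(P,cams.get_calibration("side"))[0]-[200,135])*3.3+[0,300]).round())
im=cv2.imread("pics/c2.png"); a=cv2.resize(im[110:200,200:360],None,fx=4,fy=4,interpolation=2);b=cv2.resize(im[350:470,70:220],None,fx=2.6,fy=2,interpolation=2)
o=np.zeros((a.shape[0]+b.shape[0],640,3),np.uint8);o[:360]=a;o[360:,:b.shape[1]]=b;cv2.imwrite("pics/c3.png",o);print(o.shape)
```

```text
0.01 [294. 143.] [141. 406.]
0.02 [280. 145.] [136. 401.]
0.03 [266. 148.] [130. 396.]
0.04 [252. 151.] [125. 391.]
(600, 640, 3)
```

View pics/c3.png

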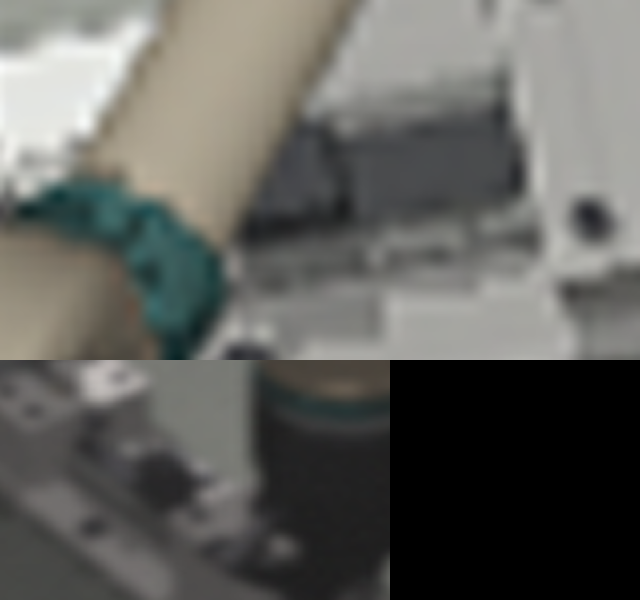

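Front lug's rear face shows at about px (216,173), so its centre is at about jig x=29. That puts it in the window, short of the bush. Next I back off, raise over the bridge and move to pinch it near its rear.

>>> {"fn": "step_arm", "kwargs": {
  "increments": [
    {"dp": [0.005, -0.02, 0], "yaw": 0, "grip": 0},
    {"dp": [0, 0, 0.15], "yaw": 0, "grip": 0},
    {"dp": [0, 0, 0.2], "yaw": 0, "grip": 0},
    {"dp": [0, 0, 0.0], "yaw": 0, "grip": 0.5}
  ]
}}

```text
clock: 6.55
position: [0.6178, -0.1558, 0.1377]
ee_rot: [0.001, 0.62, 0.785, 0.001]
contact_force: [0.9, -0.3, -0.1]
width: 0.017
gripper_force: 0.0
```

>>> {"fn": "step_arm", "kwargs": {
  "increments": [
    {"dp": [-0.034, 0.144, 0], "yaw": 0, "grip": 0.5},
    {"dp": [-0.034, 0.144, 0], "yaw": 0, "grip": 0.5},
    {"dp": [-0.034, 0.144, 0], "yaw": 0, "grip": 0.5},
    {"dp": [-0.034, 0.144, 0], "yaw": 0, "grip": 0.5},
    {"dp": [0, 0, 0], "yaw": 0, "grip": 0.5}
  ]
}}

```text
clock: 7.18
position: [0.5872, -0.0384, 0.1335]
ee_rot: [-0.003, 0.619, 0.786, -0.001]
contact_force: [-0.7, 0.1, 0.3]
width: 0.0428
gripper_force: 0.0
```

>>> {"fn": "step_arm", "kwargs": {
  "increments": [
    {"dp": [0, 0, -0.1], "yaw": 0, "grip": 0.5},
    {"dp": [0, 0, -0.1], "yaw": 0, "grip": 0.5},
    {"dp": [0, 0, -0.1], "yaw": 0, "grip": 0.5},
    {"dp": [0, 0, -0.055], "yaw": 0, "grip": 0.5},
    {"dp": [0, 0, 0], "yaw": 0, "grip": 0.5}
  ]
}}

```text
clock: 7.8
position: [0.5888, -0.0411, 0.063]
ee_rot: [-0.001, 0.62, 0.785, -0.001]
contact_force: [-0.8, -0.2, 0.5]
width: 0.0422
gripper_force: 0.0
```

Run:
```python
from h import *
from rig import manip
s=manip.get_state(); p=s["position"]; q=[.5959,-.064,1.805]; d=p-[q[0],q[1],0]
print(p,np.cos(q[2])*d[0]+np.sin(q[2])*d[1],-np.sin(q[2])*d[0]+np.cos(q[2])*d[1],s["contact_force"])
b=cams.get_image("side")[140:190,200:270]
cv2.imwrite("pics/c4.png",cv2.resize(b,None,fx=10,fy=10,interpolation=2))
```

```text
[ 0.58878579 -0.0411339   0.06304125] 0.023892822263417608 0.0016134890100795735 [-0.76544469 -0.20237096  0.4725881 ]
```

View pics/c4.png

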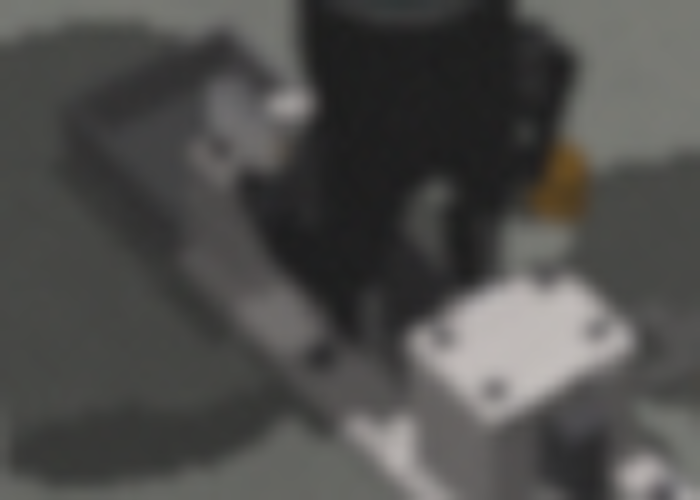

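The fingers straddle the channel in the window, clear of the bridge roof at crop (520,350). I'll close gently.

>>> {"fn": "step_arm", "kwargs": {
  "increments": [
    {"dp": [0.006, 0.001, 0], "yaw": 0, "grip": 0.1},
    {"dp": [0, 0, 0], "yaw": 0, "grip": 0.1},
    {"dp": [0, 0, 0], "yaw": 0, "grip": 0.1},
    {"dp": [0, 0, 0], "yaw": 0, "grip": 0.1}
  ],
  "squeeze": 20
}}

```text
clock: 8.35
position: [0.5913, -0.0408, 0.0651]
ee_rot: [0.001, 0.62, 0.785, 0.0]
contact_force: [-0.2, -0.4, 5.8]
width: 0.0156
gripper_force: 25.8
```

>>> {"fn": "step_arm", "kwargs": {
  "increments": [
    {"dp": [0, 0, 0.002], "yaw": 0, "grip": 0.1},
    {"dp": [-0.0023, 0.0097, 0], "yaw": 0, "grip": 0.1},
    {"dp": [-0.0023, 0.0097, 0], "yaw": 0, "grip": 0.1},
    {"dp": [-0.0023, 0.0097, 0], "yaw": 0, "grip": 0.1},
    {"dp": [-0.0023, 0.0097, 0], "yaw": 0, "grip": 0.1}
  ],
  "squeeze": 50
}}

```text
clock: 8.98
position: [0.5903, -0.0342, 0.0653]
ee_rot: [0.002, 0.619, 0.785, -0.0]
contact_force: [1.4, -4.9, 4.0]
width: 0.015
gripper_force: 49.9
```

>>> {"fn": "step_arm", "kwargs": {
  "increments": [
    {"dp": [-0.0023, 0.0097, 0], "yaw": 0, "grip": 0.1},
    {"dp": [-0.0023, 0.0097, 0], "yaw": 0, "grip": 0.1},
    {"dp": [-0.0023, 0.0097, 0], "yaw": 0, "grip": 0.1}
  ]
}}

```text
clock: 9.35
position: [0.589, -0.0283, 0.0653]
ee_rot: [0.002, 0.619, 0.785, 0.0]
contact_force: [1.2, -5.4, 3.4]
width: 0.0152
gripper_force: 49.9
```

>>> {"fn": "step_arm", "kwargs": {
  "increments": [
    {"dp": [-0.0023, 0.0097, 0], "yaw": 0, "grip": 0.1},
    {"dp": [-0.0023, 0.0097, 0], "yaw": 0, "grip": 0.1},
    {"dp": [-0.0023, 0.0097, 0], "yaw": 0, "grip": 0.1}
  ]
}}

```text
clock: 9.72
position: [0.5885, -0.0256, 0.0654]
ee_rot: [0.005, 0.618, 0.786, -0.002]
contact_force: [2.4, -14.5, 2.1]
width: 0.0149
gripper_force: 49.7
```

The force is rising, so the nose has met the bush (TCP at about jig x=39, lug at about 42). Driving on in small steps.

>>> {"fn": "step_arm", "kwargs": {
  "increments": [
    {"dp": [-0.0023, 0.0097, 0], "yaw": 0, "grip": 0.1},
    {"dp": [-0.0023, 0.0097, 0], "yaw": 0, "grip": 0.1},
    {"dp": [-0.0023, 0.0097, 0], "yaw": 0, "grip": 0.1}
  ]
}}

```text
clock: 10.1
position: [0.5874, -0.0206, 0.0654]
ee_rot: [0.005, 0.618, 0.786, -0.002]
contact_force: [2.1, -15.2, 2.0]
width: 0.0151
gripper_force: 49.6
```

>>> {"fn": "step_arm", "kwargs": {
  "increments": [
    {"dp": [-0.0023, 0.0097, 0], "yaw": 0, "grip": 0.1},
    {"dp": [-0.0023, 0.0097, 0], "yaw": 0, "grip": 0.1}
  ]
}}

```text
clock: 10.35
position: [0.5865, -0.0168, 0.0654]
ee_rot: [0.005, 0.618, 0.786, -0.002]
contact_force: [3.1, -16.2, 1.4]
width: 0.0148
gripper_force: 49.6
```

>>> {"fn": "step_arm", "kwargs": {
  "increments": [
    {"dp": [-0.0018, 0.0077, 0], "yaw": 0, "grip": 0.1},
    {"dp": [-0.0018, 0.0077, 0], "yaw": 0, "grip": 0.1}
  ]
}}

```text
clock: 10.6
position: [0.5858, -0.0135, 0.0654]
ee_rot: [0.005, 0.618, 0.786, -0.002]
contact_force: [2.6, -14.7, 1.2]
width: 0.0148
gripper_force: 49.6
```

>>> {"fn": "step_arm", "kwargs": {
  "increments": [
    {"dp": [-0.0018, 0.0077, 0], "yaw": 0, "grip": 0.1},
    {"dp": [-0.0018, 0.0077, 0], "yaw": 0, "grip": 0.1}
  ]
}}

```text
clock: 10.85
position: [0.584, -0.0071, 0.0652]
ee_rot: [0.002, 0.619, 0.785, 0.0]
contact_force: [1.1, -6.1, 4.8]
width: 0.0151
gripper_force: 50.1
```

>>> {"fn": "step_arm", "kwargs": {
  "increments": [
    {"dp": [-0.0012, 0.0049, 0], "yaw": 0, "grip": 0.1},
    {"dp": [-0.0012, 0.0049, 0], "yaw": 0, "grip": 0.1}
  ]
}}

```text
clock: 11.1
position: [0.5834, -0.0045, 0.0652]
ee_rot: [0.002, 0.619, 0.785, 0.0]
contact_force: [1.8, -5.1, 4.4]
width: 0.0151
gripper_force: 49.9
```

The force fell from 15 to 6 N, so the bush has left the bore. Now creeping to the stop.

>>> {"fn": "step_arm", "kwargs": {
  "increments": [
    {"dp": [-0.0012, 0.0049, 0], "yaw": 0, "grip": 0.1},
    {"dp": [-0.0012, 0.0049, 0], "yaw": 0, "grip": 0.1}
  ]
}}

```text
clock: 11.35
position: [0.5828, -0.0025, 0.0652]
ee_rot: [0.002, 0.619, 0.785, 0.0]
contact_force: [1.2, -4.7, 4.7]
width: 0.0151
gripper_force: 49.9
```

>>> {"fn": "step_arm", "kwargs": {
  "increments": [
    {"dp": [-0.0012, 0.0049, 0], "yaw": 0, "grip": 0.1},
    {"dp": [-0.0012, 0.0049, 0], "yaw": 0, "grip": 0.1}
  ]
}}

```text
clock: 11.6
position: [0.5826, -0.0014, 0.0653]
ee_rot: [0.003, 0.619, 0.785, -0.0]
contact_force: [1.8, -9.7, 3.4]
width: 0.015
gripper_force: 49.8
```

>>> {"fn": "step_arm", "kwargs": {
  "increments": [
    {"dp": [-0.0012, 0.0049, 0], "yaw": 0, "grip": 0.1}
  ]
}}

```text
clock: 11.72
position: [0.5826, -0.0014, 0.0653]
ee_rot: [0.003, 0.619, 0.786, -0.001]
contact_force: [1.8, -12.5, 2.2]
width: 0.0147
gripper_force: 49.8
```

>>> {"fn": "step_arm", "kwargs": {
  "increments": [
    {"dp": [-0.0012, 0.0049, 0], "yaw": 0, "grip": 0.1}
  ]
}}

```text
clock: 11.85
position: [0.5825, -0.0013, 0.0653]
ee_rot: [0.004, 0.618, 0.786, -0.002]
contact_force: [2.8, -15.2, 1.9]
width: 0.015
gripper_force: 49.7
```

About 3 N per mm, so this is a firm stop at TCP jig x≈64 (lug at about 67).

>>> {"fn": "step_arm", "kwargs": {
  "increments": [
    {"dp": [-0.0012, 0.0049, 0], "yaw": 0, "grip": 0.1},
    {"dp": [-0.0012, 0.0049, 0], "yaw": 0, "grip": 0.1}
  ]
}}

```text
clock: 12.1
position: [0.5826, -0.0012, 0.0653]
ee_rot: [0.005, 0.618, 0.786, -0.003]
contact_force: [2.2, -20.4, 0.4]
width: 0.015
gripper_force: 49.6
```

>>> {"fn": "step_arm", "kwargs": {
  "increments": [
    {"dp": [0, 0, 0], "yaw": 0, "grip": 0.1},
    {"dp": [0, 0, 0], "yaw": 0, "grip": 0.1},
    {"dp": [0, 0, 0], "yaw": 0, "grip": 0.1}
  ]
}}

```text
clock: 12.48
position: [0.5826, -0.0012, 0.0653]
ee_rot: [0.005, 0.618, 0.786, -0.002]
contact_force: [2.3, -18.8, 1.0]
width: 0.0152
gripper_force: 49.7
```

Run:
```python
from h import *
a=cams.get_image("top")[140:210,145:245]; b=cams.get_image("side")[130:190,195:265]
a=cv2.resize(a,(600,420),interpolation=2); b=cv2.resize(b,(200,171),interpolation=2)
o=np.zeros((420,800,3),np.uint8); o[:,:600]=a; o[:171,600:]=b
cv2.imwrite("pics/c5.png",o)
```

```text
(no output)
```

View pics/c5.png

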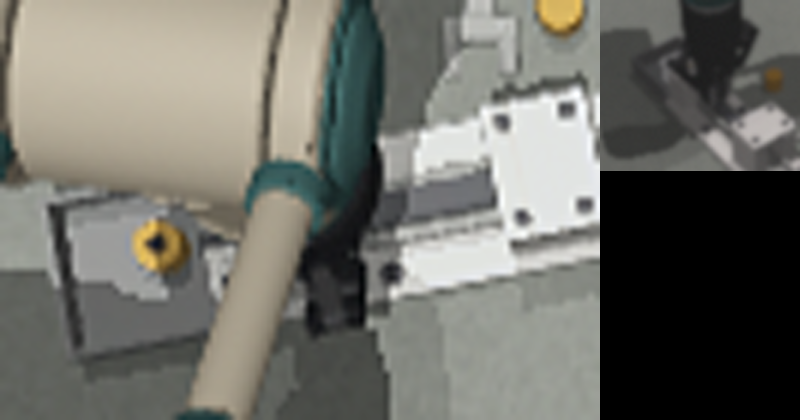

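The bush lies in the tray, at crop (160,245). Drawing back.

>>> {"fn": "step_arm", "kwargs": {
  "increments": [
    {"dp": [0.007, -0.029, 0], "yaw": 0, "grip": 0.1},
    {"dp": [0.007, -0.029, 0], "yaw": 0, "grip": 0.1},
    {"dp": [0.007, -0.029, 0], "yaw": 0, "grip": 0.1},
    {"dp": [0.007, -0.029, 0], "yaw": 0, "grip": 0.1},
    {"dp": [0.007, -0.029, 0], "yaw": 0, "grip": 0.1}
  ]
}}

```text
clock: 13.2
position: [0.5862, -0.021, 0.0652]
ee_rot: [-0.002, 0.62, 0.785, 0.002]
contact_force: [-1.7, 7.9, 8.4]
width: 0.0154
gripper_force: 50.4
```

>>> {"fn": "step_arm", "kwargs": {
  "increments": [
    {"dp": [0.007, -0.029, 0], "yaw": 0, "grip": 0.1},
    {"dp": [0.007, -0.029, 0], "yaw": 0, "grip": 0.1},
    {"dp": [0.007, -0.029, 0], "yaw": 0, "grip": 0.1},
    {"dp": [0.007, -0.029, 0], "yaw": 0, "grip": 0.1},
    {"dp": [0, 0, 0], "yaw": 0, "grip": 0.1}
  ]
}}

```text
clock: 13.82
position: [0.5919, -0.0449, 0.0652]
ee_rot: [-0.002, 0.62, 0.785, 0.002]
contact_force: [-1.4, 5.4, 8.8]
width: 0.0153
gripper_force: 50.4
```

>>> {"fn": "step_arm", "kwargs": {
  "increments": [
    {"dp": [0.006, -0.025, 0], "yaw": 0, "grip": 0.1},
    {"dp": [0.006, -0.025, 0], "yaw": 0, "grip": 0.1},
    {"dp": [0.003, -0.015, 0], "yaw": 0, "grip": 0.1},
    {"dp": [0, 0, 0], "yaw": 0, "grip": 0.1}
  ]
}}

```text
clock: 14.32
position: [0.5949, -0.0574, 0.0652]
ee_rot: [-0.002, 0.62, 0.785, 0.002]
contact_force: [-2.5, 6.7, 8.9]
width: 0.0151
gripper_force: 50.4
```

>>> {"fn": "step_arm", "kwargs": {
  "increments": [
    {"dp": [0, 0, 0], "yaw": 0, "grip": 0.5},
    {"dp": [0, 0, 0], "yaw": 0, "grip": 0.5},
    {"dp": [0, 0, 0], "yaw": 0, "grip": 0.5},
    {"dp": [0, 0, 0.1], "yaw": 0, "grip": 0.5},
    {"dp": [0, 0, 0.2], "yaw": 0, "grip": 0.5}
  ]
}}

```text
clock: 14.95
position: [0.5942, -0.0606, 0.1233]
ee_rot: [-0.002, 0.62, 0.785, -0.001]
contact_force: [1.5, 0.2, 0.4]
width: 0.043
gripper_force: 0.0
```

>>> {"fn": "step_arm", "kwargs": {
  "increments": [
    {"dp": [0, 0, 0.25], "yaw": 0, "grip": 0.5},
    {"dp": [-0.25, 0, 0.15], "yaw": 0, "grip": 0.5},
    {"dp": [-0.25, 0, 0.1], "yaw": 0, "grip": 0.5},
    {"dp": [-0.25, 0, 0], "yaw": 0, "grip": 0.5},
    {"dp": [0, 0, 0], "yaw": 0, "grip": 0.5}
  ]
}}

```text
clock: 15.58
position: [0.4417, -0.0601, 0.2247]
ee_rot: [-0.001, 0.62, 0.785, -0.001]
contact_force: [1.1, -1.2, -0.4]
width: 0.0424
gripper_force: 0.0
```

Run:
```python
from h import *
a=cams.get_image("top")[140:210,145:300]; b=cams.get_image("side")[130:220,195:295]
a=cv2.resize(a,(620,280),interpolation=2); b=cv2.resize(b,(330,300),interpolation=2)
o=np.zeros((580,620,3),np.uint8); o[:280]=a; o[280:,:330]=b
cv2.imwrite("pics/c6.png",o)
```

```text
(no output)
```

View pics/c6.png

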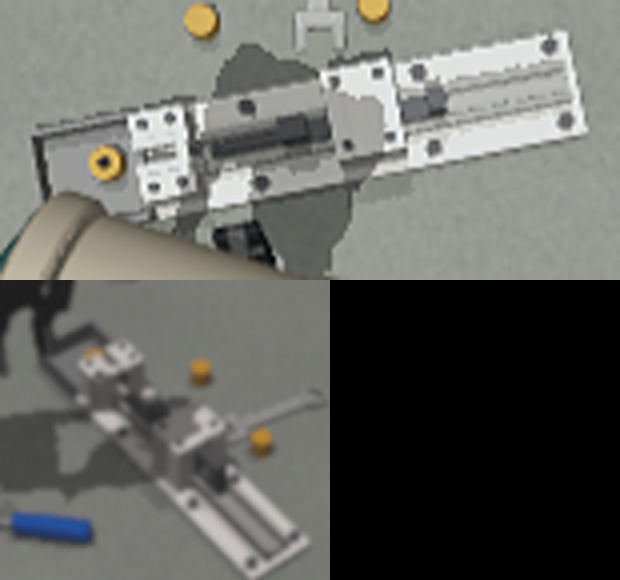

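The bush is in the tray at crop (105,162). The bar lies in its channel with its nose tip at about (212,148), short of the housing at about x=190. The spare bushes haven't moved and the arm is clear.

```bash
python3 -c "
from rig import ticket; print(ticket.sign_off())"
```

```text
the job is handed in; nothing more can be done
None
```

The job is handed in: the bush is in the tray, the bar was pressed on the stop screw at about 20 N and drawn back with its nose clear of the housing, and the spare bushes and wrench by the jig look unmoved; the hand-in returned no verdict.

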